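Open the sticking drug locker and hold its gate ajar for the stock check

ROBOT

A 6-joint arm with a two-finger parallel gripper is mounted at the origin on a cart in front of the work surface, level with it; the furniture and walls round the work are solid. World frame = base frame: x ahead of the robot, y to its left, z up, the work surface at z = 0. Lengths are in m, angles in rad, forces in N, time in s.
With the tool pointing down it reaches from about 0.3 to 0.875 m from the base axis. Payload 6.4 kg.
Tool frame: the origin (TCP) lies midway between the tips of the shut fingers; the grasp point (between the pads) lies ctrl.grip_point_offset behind it (ctrl.grip_point_offset is the distance from the TCP to the grasp point, in m); z points along the fingers, y is the direction in which the jaws open and shut (so a half turn about z gives the same grasp; the last joint's range is limited). The gripper opens to 85 mm and grips with 20 to 120 N. Pads are 22 mm wide; open, the fingers measure 114 mm over their backs; the gripper's body (76 mm by 85 mm) begins 54 mm behind the grasp point. The pads swing forward as they close: fully open they stand 13 mm farther back than shut.
Start: joints at [-1.552, 0.181, 1.607, -0, 1.354, -0.206], TCP at [0.128, -0.561, 0.231] pointing down, gripper open.
Joint ranges: [-2.99, 2.99], [-0.89, 2.07], [0.3, 2.58], [-1.14, 4.28], [0, 2.63], [-3.12, 3.12]. Speed limits (rad/s): [2.57, 2.57, 3.01, 3.14, 3.14, 3.14].

INTERFACE

Orientations are given as a unit quaternion [w, x, y, z].
In Python, from bench import ctrl, viewer gives the robot as it stands.
- The arm moves only by the shell command python3 -m handwheel 'ROWS' [OPENING]. ROWS is JSON, a list of rows, each an object with "travel": the shift along the tool's x, y, z as a fraction of full scale, a list of three; "dr": the turn, a rotation vector about the tool's x, y, z as a fraction of full scale, a list of three. A call has 1 to 20 rows; each row shifts and turns the pose as measured when the row begins, along the tool's axes as they then stand; what a row does not reach is not made up. Full scale, the value 1, is 150 mm for a shift and 30 degrees for a turn. A row lasts 1/12 s, in which the tool goes at most 41.7 mm and 7.16 degrees, less where a joint would pass 70% of its speed; a pose out of reach is approached as far as the arm can. A call with a number of a shift or a turn outside -1 to 1 is refused whole. A call with a gripper value outside its range is refused whole. OPENING is the opening, from -1 (shut) to 1 (fully open), set as the call begins (- or left out, the last holds). The fingers move at their own pace and stop on an object; the grip force is fixed at half the most. Time passes only in rows, so rows that do not move let the fingers close. It gives the time, the measured TCP pose, the force and the opening at its end, in the units of the state.
- ctrl.get_obs(): the state, without advancing time (a new reading comes with each control period).
- viewer.camera(name): name is "scene" or "top" or "wrist"; returns the picture (420x560x3 uint8, red, green, blue); there is no depth.
- viewer.get_calibration(name): a dict with "camera_matrix" (3x3 intrinsics, pixels), "R" (3x3) and "t" (3): a world point X has camera coordinates R X + t. Camera axes: x right, y down, z forward; pixel columns grow to the right and rows downward; lengths in m; the calibration is good to about 2 mm. A picture is of the moment at which its call begins: read the wrist's pose just before it. get_calibration takes no time and is no camera call; for the wrist camera it gives the pose at the moment of the call.
- ctrl.hand_in(): hands the job in, once; it reports no verdict.
The state is a dict: "time_s": time; "q": joint angles; "dq": joint speeds; "joint_efforts": joint torques, N m; "eef_pos": TCP position; "eef_rot": TCP orientation; "wrist_force": force on the tool from outside, world axes, zero at the start; "torque": the same for the moment, N m; "opening": opening from 0.0 (shut) to 1.0 (fully open).
Only numpy, scipy, OpenCV 4.12 (cv2) and the standard library are available. Lean on these libraries where they do the work, as an engineer would, in place of code of your own. Each camera call takes 0.05 s, during which the arm holds its last target. There are 200 camera calls.

TASK

A second checker is waiting to count the stock in the drug locker. Take the access card from its stand, push it upright and fully home into the slot of the reader on the locker's side and leave it there, so that the opening is logged before the bolt is drawn. Then take the gate's bolt by its black knob - it has sagged, so lift it until its hooked nose clears the bent-up lip of the keeper, and draw it right back - and swing the self-closing gate open about a hand's width (10 cm at its free edge), finishing while you still hold it ajar and still; leave everything else on the bench where it stands.

Things in the scene. Friction and masses are not known exactly. Their poses are not given: they have to be found in the camera images.
- card: access card, a rigid white upright slab 54 mm wide (its y), 5 mm thick (its x), 90 mm tall (its z) with a 12 mm thick dark blue grip bar, 54 mm wide, over its top 18 mm; 30 g. Origin: centre of its lower edge. At the start it stands upright and loose in the stand, 22 mm deep. Either face may look forward.
- card_grip (a point): centre of the card's blue grip bar, 81 mm above the card's lower edge; pinch the 12 mm thickness (along the card's x) from above
- card_stand: light grey block 60 x 85 x 35 mm (x, y, z) fixed on the bench; origin under its centre; the slot in its top, 22 mm deep, runs along its y, so the card's x and the stand's x agree
- card_reader_hole0 (a point): centre of the mouth of the reader's slot, 100 mm above the bench. The reader is a dark block 50 x 78 x 100 mm (x, y, z) on the right side wall of the locker; the slot opens upward, is 56.5 mm long along this frame's y, 7.5 mm wide along its x, 40 mm deep with a flat floor: fully home the card's lower edge is 40 mm below this point and its grip bar's centre 41 mm above it. The locker's side wall (172 mm tall) is 39 mm to the +y side. Its axes are the locker's.
- locker: fixed white steel locker, 160 x 280 x 172 mm (x, y, z); origin under its centre, -x is its front, +y its left seen from the robot. In front on the right (-y) a fixed panel with the keeper, on the left the barred grey gate.
- gate_hinge (a point): upper end of the gate's vertical hinge axis, at the left front edge of the locker, 160 mm above the bench; does not move, axes of the locker
- gate_edge (a point): top of the gate's free edge, 204 mm from the hinge axis and 162 mm above the bench; turns with the gate
- knob (a point): centre of the bolt's upright black cylindrical knob, 18 mm in diameter and 32 mm tall, on a thin stem; 192 mm above the bench while sagged, so it stands above the locker's roof and can be taken from above. It is 22 mm in front of (-x) and 150 mm to the right (-y) of the hinge axis with the gate shut and the bolt fully thrown; its axes turn with the gate. Nothing else is higher than 172 mm within reach of the fingers there.
- nose (a point): underside centre of the bolt's hooked nose: 12 mm long in y, hangs 10 mm below the 11 mm rod; moves with the bolt
- keeper_lip (a point): top edge of the bright lip bent up from the bottom leaf of the dark steel keeper, a staple 14 mm wide in y round the bolt's rod. The sagged nose hangs 8.5 mm below it, behind it (-y side), so the bolt cannot be drawn until lifted by more than 8.5 mm; the keeper is open 9 mm further up. Axes of the locker.
- bolt_lift (a joint): how far the bolt is lifted in its worn tall guides: 0 (sagged, falls back there by its own weight of about 0.32 kg when let go) to 0.018 m; straight up
- bolt (a joint): how far the bolt is drawn back: 0 fully thrown (starts at 0 to 0.003) to 0.045 m at the stop, along the gate towards the hinge (+y of the gate, horizontal); the nose is clear of the keeper and the gate free beyond 0.032 m. Friction about 1.5 N.
- tablet_bottle: white tablet bottle with a blue band, 46 x 46 x 88 mm, bystander; origin under its centre
- pot_stack: stack of clear dose pots, 46 x 46 x 50 mm, bystander; origin under its centre
- tape_roll: roll of beige tape lying flat, 53 x 53 x 18 mm, bystander; origin under its centre
- pill_box: blue pill box with four lids, 47 x 132 x 29 mm, bystander; origin under its centre
- gate (a joint): gate angle: 0 shut to 1.5 rad; it turns about the vertical hinge axis so that its free right-hand edge comes out of the front, towards the robot (locker -x); seen from above it turns clockwise, so a point on it at (x, y) from the hinge axis when shut goes to (x cos a + y sin a, y cos a - x sin a), in locker axes. 0.5 rad is about 100 mm at the free edge. A spring of 0.25 to 0.45 N m always pulls it shut.

How it is judged:
By the outcome, as a careful person would: the job done as asked, in the order asked, and still so for the second after the job is handed in, while the arm keeps its last pose, push and grip.
It also fails if it takes over 51 s, if anything falls off the work surface, if the arm or the gripper's body presses on something with over 40 N, if the wrist force passes 120 N, or if a joint passes its speed limit or range.

## Working session

There is one attempt and no reset: what is moved stays moved. The work goes in short steps, Python scripts to look and compute and a shell command to move; the robot and the scene stay as the last step left them, time stands still between calls to the robot, and variables do not carry over. Pictures are saved under pics/ and viewed, about 8 in all and at most 12, crops included, and the job is handed in when it is done.

```bash
ls; mkdir -p pics; python3 - <<'E'
from bench import ctrl, viewer
import cv2,numpy as np,json
o=ctrl.get_obs();print(o['time_s'],o['eef_pos'],o['eef_rot'],o['opening'],ctrl.grip_point_offset)
ims=[]
for n in ['scene','top','wrist']:
    c=viewer.get_calibration(n);print(n,np.round(c['camera_matrix'],1).tolist(),np.round(c['R'],3).tolist(),np.round(c['t'],3).tolist())
    im=viewer.camera(n)[:,:,::-1];cv2.imwrite(f'pics/{n}0.png',im);ims.append(im)
E
```

```text
pics
0.0 [ 0.1281731  -0.55998108  0.23040482] [-8.46779656e-04  9.93689664e-01  1.12161177e-01  7.16065950e-05] 0.999741253790113 0.0187
scene [[514.4, 0.0, 275.3], [0.0, 514.4, 211.7], [0.0, 0.0, 1.0]] [[-0.65, -0.759, 0.017], [-0.586, 0.487, -0.648], [0.484, -0.431, -0.762]] [0.344, 0.424, 1.086]
top [[410.7, 0.0, 278.7], [0.0, 410.7, 211.1], [0.0, 0.0, 1.0]] [[0.004, -1.0, -0.012], [-0.988, -0.002, -0.154], [0.154, 0.012, -0.988]] [-0.034, 0.574, 1.014]
wrist [[345.2, 0.0, 282.9], [0.0, 345.2, 207.9], [0.0, 0.0, 1.0]] [[0.221, -0.975, -0.002], [-0.922, -0.21, 0.324], [-0.316, -0.07, -0.946]] [-0.574, -0.042, 0.381]
```

View pics/top0.png

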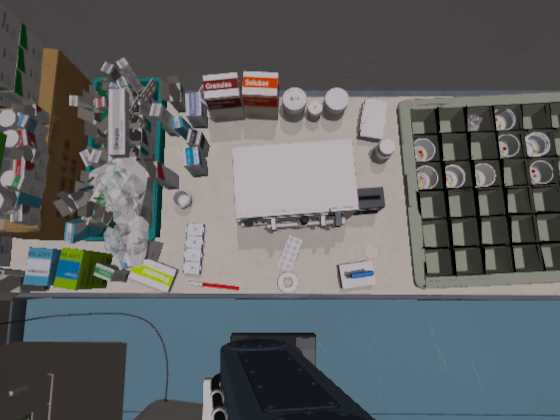

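View pics/scene0.png

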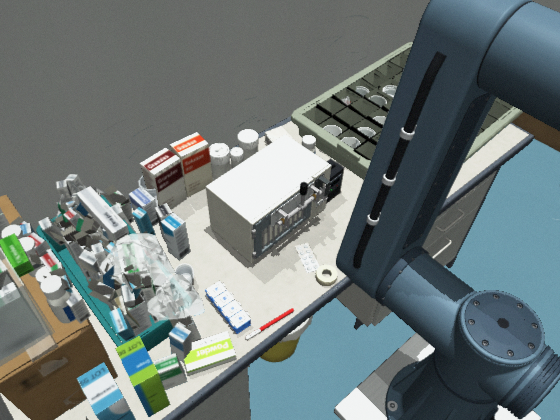

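Top view: the locker roof spans about (233,147) to (358,219), the reader is at (370,200), and the card in its stand is at (357,274). The pill box is at (194,248) and the tape at (288,282). I'll zoom in on the top view.

```bash
python3 - <<'E'
import cv2
im=cv2.imread('pics/top0.png')
a=cv2.resize(im[125:225,228:398],None,fx=4.5,fy=4.5,interpolation=cv2.INTER_CUBIC)
a=a[:450]
b=cv2.resize(im[255:295,328:388],None,fx=8,fy=8,interpolation=cv2.INTER_CUBIC)
cv2.imwrite('pics/c1.png',a[:, :800])
s=cv2.imread('pics/scene0.png')
s=cv2.resize(s[160:280,250:350],None,fx=3.1,fy=3.1,interpolation=cv2.INTER_CUBIC)
import numpy as np
m=np.zeros((400,800,3),np.uint8);m[:320,:480]=b;m[:372,490:800]=s
cv2.imwrite('pics/c2.png',m)
E
```

```text
(no output)
```

View pics/c1.png

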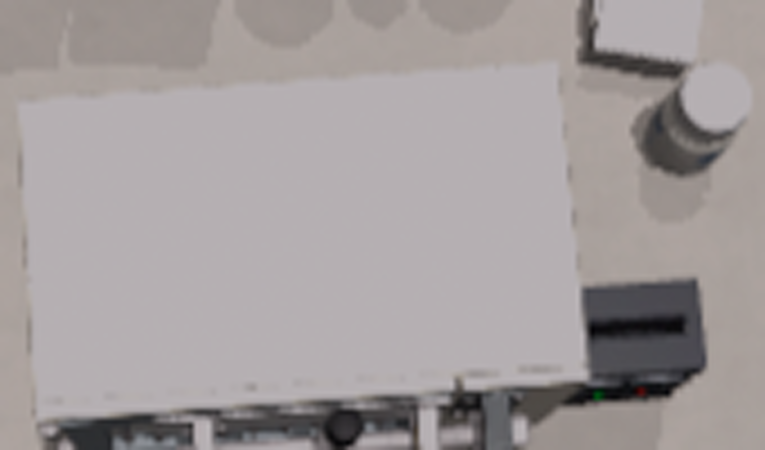

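View pics/c2.png

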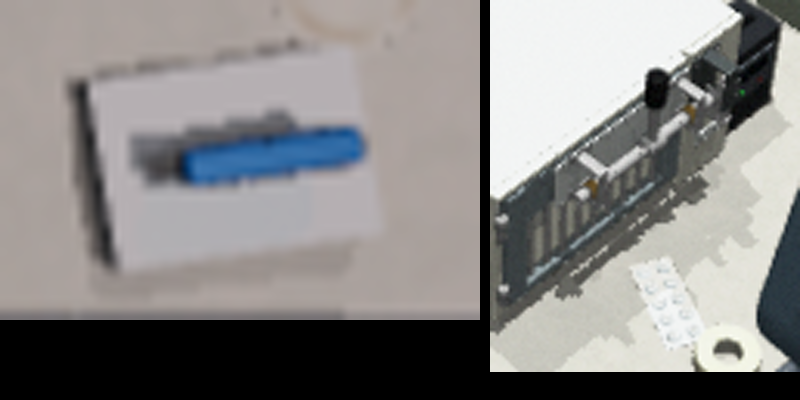

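Crops: the slot centre is at crop (637,327). The roof corners are clear, the knob top is at (343,425), and the blue bar centre is at crop (274,156). Next I cast rays onto planes at the known heights.

```bash
cat > h.py <<'E'
import numpy as np,cv2
from scipy.spatial.transform import Rotation as Ro
from bench import ctrl, viewer
def ray(c,uv,z):
    K,R,t=[np.array(c[k],float) for k in('camera_matrix','R','t')]
    C=-R.T@t; d=R.T@np.linalg.solve(K,[*uv,1.]); return C+d*(z-C[2])/d[2]
def proj(c,X):
    K,R,t=[np.array(c[k],float) for k in('camera_matrix','R','t')]
    p=K@(R@np.array(X)+t); return p[:2]/p[2]
def tool():
    o=ctrl.get_obs();q=np.array(o['eef_rot']);return o,np.array(o['eef_pos']),Ro.from_quat(q[[1,2,3,0]])
def goal(p,yaw_y):  # rows needed: pose pointing down, tool y axis at angle yaw_y (mod pi)
    o,x,R=tool()
    y=np.array([np.cos(yaw_y),np.sin(yaw_y),0]); 
    if y@R.as_matrix()[:,1]<0:y=-y
    z=np.array([0,0,-1.]);M=np.column_stack([np.cross(y,z),y,z])
    d=R.inv().apply(np.array(p)-x); r=(R.inv()*Ro.from_matrix(M)).as_rotvec()
    print('t',round(o['time_s'],2),'pos',np.round(x,4),'travel mm',np.round(d*1e3,1),'= frac',np.round(d/.15,3),'dr deg',np.round(np.degrees(r),2),'frac',np.round(np.degrees(r)/30,3),'F',np.round(o['wrist_force'],1),'op',round(o['opening'],3))
E
python3 - <<'E'
from h import *
c=viewer.get_calibration('top')
K,R,t=[np.array(c[k],float) for k in('camera_matrix','R','t')];print('C',-R.T@t)
f=lambda u,v:((u+.5)/4.5-.5+228,(v+.5)/4.5-.5+125)
P=lambda n,p:print(n,np.round(p,4))
rc=[ray(c,f(*p),.172) for p in[(20,104),(557,64),(587,380),(40,417)]]
for p in rc:P('roof',p)
print([np.linalg.norm(rc[i]-rc[i-1]) for i in range(4)])
for i in((1,0),(2,3)):
    d=rc[i[0]]-rc[i[1]];print('yaw',np.degrees(np.arctan2(d[1],d[0]))+90)
for i in((1,2),(0,3)):
    d=rc[i[0]]-rc[i[1]];print('yaw',np.degrees(np.arctan2(d[1],d[0])))
for p in[(588,330),(684,326),(637,327)]:P('slot',ray(c,f(*p),.1))
for p in[(583,290),(697,281),(703,366)]:P('reader',ray(c,f(*p),.1))
P('knob',ray(c,f(343,425),.208))
im=cv2.imread('pics/top0.png');hsv=cv2.cvtColor(im,cv2.COLOR_BGR2HSV)
m=cv2.inRange(hsv,(98,120,60),(125,255,255));m[:255]=0;m[295:]=0;m[:,:328]=0;m[:,388:]=0
r=cv2.minAreaRect(cv2.findNonZero(m));print(r)
b=cv2.boxPoints(r)
for p in b:P('bar',ray(c,p,.103))
P('barc',ray(c,r[0],.103))
g=lambda u,v:((u+.5)/8-.5+328,(v+.5)/8-.5+255)
for p in[(92,82),(358,48),(382,230),(120,268)]:P('stand',ray(c,g(*p),.035))
s=viewer.get_calibration('scene')
# knob in scene: crop (656,90)
P('knobpix expect',proj(s,ray(c,f(343,425),.208)));print('seen top',(656-490)/3.1+250,72/3.1+160)
E
```

```text
C [ 0.41111632 -0.04520638  1.09020589]
roof [0.7033 0.0753 0.172 ]
roof [ 0.7246 -0.2018  0.172 ]
roof [ 0.5595 -0.2129  0.172 ]
roof [0.5402 0.0618 0.172 ]
[np.float64(0.16363589175954948), np.float64(0.2778623712396909), np.float64(0.16550850496634753), np.float64(0.2753260769627763)]
yaw 4.405970994711325
yaw 4.0172941670788305
yaw 3.854726249758937
yaw 4.738709410045869
slot [ 0.5987 -0.2273  0.1   ]
slot [ 0.6009 -0.2794  0.1   ]
slot [ 0.6004 -0.2539  0.1   ]
reader [ 0.6209 -0.2252  0.1   ]
reader [ 0.6259 -0.2874  0.1   ]
reader [ 0.5789 -0.2889  0.1   ]
knob [ 0.5315 -0.0886  0.208 ]
((361.4230651855469, 273.8846435546875), (4.589285373687744, 21.458009719848633), 82.87498474121094)
bar [ 0.4171 -0.2036  0.103 ]
bar [ 0.4235 -0.2542  0.103 ]
bar [ 0.4128 -0.2552  0.103 ]
bar [ 0.4064 -0.2047  0.103 ]
barc [ 0.415  -0.2294  0.103 ]
stand [ 0.4378 -0.1859  0.035 ]
stand [ 0.4489 -0.2707  0.035 ]
stand [ 0.3918 -0.2764  0.035 ]
stand [ 0.3797 -0.1937  0.035 ]
knobpix expect [304.2327 184.1171]
seen top 303.5483870967742 183.2258064516129
```

```bash
python3 - <<'E'
from h import *
goal([.415,-.2297,.2],np.radians(7.4))
E
```

```text
t 0.15 pos [ 0.1282 -0.5601  0.2306] travel mm [ 353.2 -258.1   31. ] = frac [ 2.355 -1.721  0.207] dr deg [-5.000e-02 -7.000e-02 -8.452e+01] frac [-2.000e-03 -2.000e-03 -2.817e+00] F [0.6 0.6 0.7] op 1.0
```

```bash
python3 -m handwheel '[{"travel":[0.196,-0.143,0],"dr":[0,0,0]},{"travel":[0.196,-0.143,0],"dr":[0,0,0]},{"travel":[0.196,-0.143,0],"dr":[0,0,0]},{"travel":[0.196,-0.143,0],"dr":[0,0,0]},{"travel":[0.196,-0.143,0.017],"dr":[0,0,0]},{"travel":[0.196,-0.143,0.017],"dr":[0,0,0]},{"travel":[0.196,-0.143,0.017],"dr":[0,0,0]},{"travel":[0.196,-0.143,0.017],"dr":[0,0,0]},{"travel":[0.196,-0.143,0.017],"dr":[0,0,0]},{"travel":[0.196,-0.143,0.017],"dr":[0,0,0]},{"travel":[0.196,-0.143,0.017],"dr":[0,0,0]},{"travel":[0.196,-0.143,0.017],"dr":[0,0,0]},{"travel":[0,0,0],"dr":[0,0,-0.235]},{"travel":[0,0,0],"dr":[0,0,-0.235]},{"travel":[0,0,0],"dr":[0,0,-0.235]},{"travel":[0,0,0],"dr":[0,0,-0.235]},{"travel":[0,0,0],"dr":[0,0,-0.235]},{"travel":[0,0,0],"dr":[0,0,-0.235]},{"travel":[0,0,0],"dr":[0,0,-0.235]},{"travel":[0,0,0],"dr":[0,0,-0.235]}]'
python3 -c "
from h import *
goal([.415,-.2297,.2],np.radians(7.4))"
```

```text
time_s: 1.82
eef_pos: [0.4249, -0.2099, 0.2041]
eef_rot: [-0.004, 0.821, 0.57, 0.001]
wrist_force: [-0.0, -0.3, -0.2]
opening: 1.001
t 1.82 pos [ 0.4249 -0.2099  0.2041] travel mm [-22.   -2.3   4. ] = frac [-0.147 -0.016  0.026] dr deg [ -0.26  -0.39 -27.86] frac [-0.009 -0.013 -0.929] F [-0.  -0.3 -0.2] op 1.001
```

```bash
python3 -m handwheel '[{"travel":[-0.147,-0.016,0.02],"dr":[0,0,0]},{"travel":[0,0,0],"dr":[0,0,-0.232]},{"travel":[0,0,0],"dr":[0,0,-0.232]},{"travel":[0,0,0],"dr":[0,0,-0.232]},{"travel":[0,0,0],"dr":[0,0,-0.232]},{"travel":[0,0,0],"dr":[0,0,0]}]'
python3 - <<'E'
from h import *
goal([.415,-.2297,.13],np.radians(7.4))
c=viewer.get_calibration('wrist');im=viewer.camera('wrist')[:,:,::-1].copy();cv2.imwrite('pics/w1.png',im)
hsv=cv2.cvtColor(im,cv2.COLOR_BGR2HSV);m=cv2.inRange(hsv,(98,120,60),(125,255,255))
n,l,st,ce=cv2.connectedComponentsWithStats(m)
for i in range(1,n):
    if st[i,4]>300:
        r=cv2.minAreaRect(cv2.findNonZero((l==i).astype(np.uint8)));print(r,[np.round(ray(c,p,.103),4) for p in cv2.boxPoints(r)],np.round(ray(c,r[0],.103),4))
E
```

```text
time_s: 2.32
eef_pos: [0.4136, -0.2295, 0.1993]
eef_rot: [-0.005, 0.652, 0.758, 0.002]
wrist_force: [-0.2, -0.8, -0.2]
opening: 0.999
t 2.32 pos [ 0.4136 -0.2295  0.1993] travel mm [-1.1  1.7 69.3] = frac [-0.007  0.011  0.462] dr deg [-0.26 -0.57  1.17] frac [-0.009 -0.019  0.039] F [-0.2 -0.8 -0.2] op 0.999
((285.81524658203125, 224.0438232421875), (12.826210975646973, 38.21211242675781), 1.9091522693634033) [array([ 0.4129, -0.2555,  0.103 ]), array([ 0.4095, -0.2253,  0.103 ]), array([ 0.4188, -0.2242,  0.103 ]), array([ 0.4226, -0.2544,  0.103 ])] [ 0.4159 -0.2396  0.103 ]
```

View pics/w1.png

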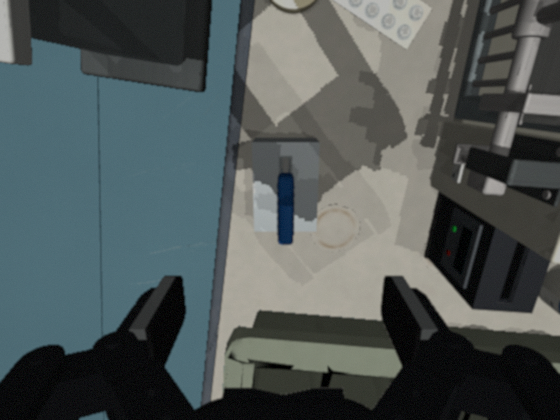

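The wrist view shows the bar between (285,172) and (285,244), with its centre at about (286,208).

```bash
python3 - <<'E'
from h import *
c=viewer.get_calibration('wrist')
for p in [(286,208),(278,173),(294,173),(279,244),(294,244)]: print(np.round(ray(c,p,.103),4))
goal([.4155,-.2297,.0775],np.radians(7))
E
```

```text
[ 0.4142 -0.2271  0.103 ]
[ 0.4048 -0.2021  0.103 ]
[ 0.416  -0.2005  0.103 ]
[ 0.4131 -0.2563  0.103 ]
[ 0.4243 -0.2546  0.103 ]
t 2.37 pos [ 0.4136 -0.2295  0.1993] travel mm [ -1.7   2.4 121.8] = frac [-0.011  0.016  0.812] dr deg [-0.26 -0.57  1.23] frac [-0.009 -0.019  0.041] F [-0.1  0.3  0.8] op 0.998
```

```bash
python3 -m handwheel '[{"travel":[-0.006,0.012,0.16],"dr":[-0.009,-0.019,0.041]},{"travel":[0,0,0.16],"dr":[0,0,0]},{"travel":[0,0,0.16],"dr":[0,0,0]},{"travel":[0,0,0.16],"dr":[0,0,0]},{"travel":[0,0,0.1],"dr":[0,0,0]},{"travel":[0,0,0.06],"dr":[0,0,0]},{"travel":[0,0,0],"dr":[0,0,0]}]'
python3 -c "
from h import *
goal([.415,-.2287,.0775],np.radians(7))"
```

```text
time_s: 2.95
eef_pos: [0.4172, -0.2311, 0.0765]
eef_rot: [0.003, 0.674, 0.739, -0.0]
wrist_force: [0.2, -0.1, -0.0]
opening: 1.001
t 2.95 pos [ 0.4172 -0.2311  0.0765] travel mm [ 2.6 -2.  -1. ] = frac [ 0.017 -0.013 -0.007] dr deg [ 0.24  0.27 -1.75] frac [ 0.008  0.009 -0.058] F [ 0.2 -0.1 -0. ] op 1.001
```

```bash
python3 -m handwheel '[{"travel":[0.017,-0.013,0],"dr":[0.008,0.009,-0.058]},{"travel":[0,0,0],"dr":[0,0,0]},{"travel":[0,0,0],"dr":[0,0,0]}]'
python3 -c "
from h import *
goal([.415,-.2287,.0775],np.radians(7))"
python3 -m handwheel '[{"travel":[0,0,0],"dr":[0,0,0]},{"travel":[0,0,0],"dr":[0,0,0]},{"travel":[0,0,0],"dr":[0,0,0]},{"travel":[0,0,0],"dr":[0,0,0]},{"travel":[0,0,0],"dr":[0,0,0]},{"travel":[0,0,0],"dr":[0,0,0]},{"travel":[0,0,0],"dr":[0,0,0]},{"travel":[0,0,0],"dr":[0,0,0]},{"travel":[0,0,0],"dr":[0,0,0]},{"travel":[0,0,0],"dr":[0,0,0]}]' -1
python3 -c "
from h import *
goal([.415,-.2287,.19],np.radians(4.3))"
```

```text
time_s: 3.2
eef_pos: [0.4154, -0.2289, 0.0774]
eef_rot: [-0.0, 0.665, 0.747, -0.0]
wrist_force: [-0.4, -0.4, -0.2]
opening: 0.996
t 3.2 pos [ 0.4154 -0.2289  0.0774] travel mm [ 0.3 -0.4 -0.1] = frac [ 0.002 -0.003 -0.001] dr deg [-0.01 -0.01 -0.3 ] frac [-0.   -0.   -0.01] F [-0.4 -0.4 -0.2] op 0.996
time_s: 4.03
eef_pos: [0.4168, -0.2311, 0.0809]
eef_rot: [0.003, 0.666, 0.746, -0.001]
wrist_force: [-0.5, 0.0, 2.2]
opening: 0.122
t 4.03 pos [ 0.4168 -0.2311  0.0809] travel mm [   2.    -1.2 -109.1] = frac [ 0.013 -0.008 -0.728] dr deg [0.15 0.29 2.17] frac [0.005 0.01  0.072] F [-0.5  0.   2.2] op 0.122
```

```bash
python3 -m handwheel '[{"travel":[0,0,-0.1],"dr":[0,0,0]},{"travel":[0,0,-0.16],"dr":[0,0,0]},{"travel":[0,0,-0.16],"dr":[0,0,0]},{"travel":[0,0,-0.16],"dr":[0,0,0]},{"travel":[0,0,-0.12],"dr":[0,0,0.02]},{"travel":[0,0,-0.05],"dr":[0,0,0.02]},{"travel":[0,0,0],"dr":[0,0,0]}]'
python3 - <<'E'
from h import *
goal([.5998,-.2505,.19],np.radians(4.3))
cv2.imwrite('pics/s1.png',viewer.camera('scene')[:,:,::-1])
cv2.imwrite('pics/t1.png',viewer.camera('top')[:,:,::-1])
E
```

```text
time_s: 4.62
eef_pos: [0.4166, -0.2292, 0.1956]
eef_rot: [0.002, 0.675, 0.738, 0.001]
wrist_force: [0.5, 0.0, -0.4]
opening: 0.125
t 4.62 pos [ 0.4166 -0.2292  0.1956] travel mm [-37.6 180.6   6.3] = frac [-0.251  1.204  0.042] dr deg [0.2  0.08 0.84] frac [0.007 0.003 0.028] F [ 0.5  0.  -0.4] op 0.125
```

```bash
python3 -m handwheel '[{"travel":[-0.02,0.1,0],"dr":[0,0,0]},{"travel":[-0.04,0.19,0.01],"dr":[0,0,0]},{"travel":[-0.04,0.19,0.01],"dr":[0,0,0]},{"travel":[-0.04,0.19,0],"dr":[0,0,0.02]},{"travel":[-0.02,0.06,0],"dr":[0,0,0]},{"travel":[0,0,0],"dr":[0,0,0]},{"travel":[0,0,0],"dr":[0,0,0]}]'
python3 - <<'E'
from h import *
goal([.5998,-.2505,.19],np.radians(4.3))
c=viewer.get_calibration('wrist');cv2.imwrite('pics/w2.png',viewer.camera('wrist')[:,:,::-1])
R=np.array(c['R']);print('C',-R.T@np.array(c['t']));
import json;json.dump({k:np.array(c[k]).tolist() for k in('camera_matrix','R','t')},open('w2.json','w'))
cv2.imwrite('pics/t2.png',viewer.camera('top')[:,:,::-1])
E
```

```text
time_s: 5.3
eef_pos: [0.5254, -0.2389, 0.1763]
eef_rot: [-0.01, 0.678, 0.735, -0.0]
wrist_force: [0.3, -0.2, -0.1]
opening: 0.127
t 5.3 pos [ 0.5254 -0.2389  0.1763] travel mm [-17.2  73.1 -14.9] = frac [-0.115  0.487 -0.099] dr deg [-0.76 -0.8   0.24] frac [-0.025 -0.027  0.008] F [ 0.3 -0.2 -0.1] op 0.127
C [ 0.5204127  -0.15833096  0.31994242]
```

View pics/w2.png

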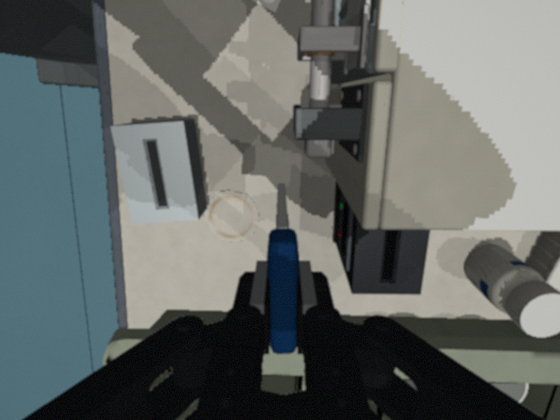

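The wrist view shows the held card's bar from (284,229) to (284,352), and the card's lower +y end at about (282,185). The reader slot is at (390,230–284). I'll zoom in on these for sub-pixel measures.

```bash
python3 - <<'E'
import cv2,numpy as np
w=cv2.imread('pics/w2.png')
a=cv2.resize(w[175:300,330:430],None,fx=4.5,fy=4.5,interpolation=cv2.INTER_CUBIC)
b=cv2.resize(w[175:363,260:310],None,fx=3.1,fy=3.1,interpolation=cv2.INTER_CUBIC)
m=np.zeros((600,800,3),np.uint8);m[:a.shape[0],:a.shape[1]]=a;m[:b.shape[0],500:500+b.shape[1]]=b
m=np.clip(m.astype(float)*1.8,0,255).astype(np.uint8);cv2.imwrite('pics/c3.png',m)
E
```

```text
(no output)
```

View pics/c3.png

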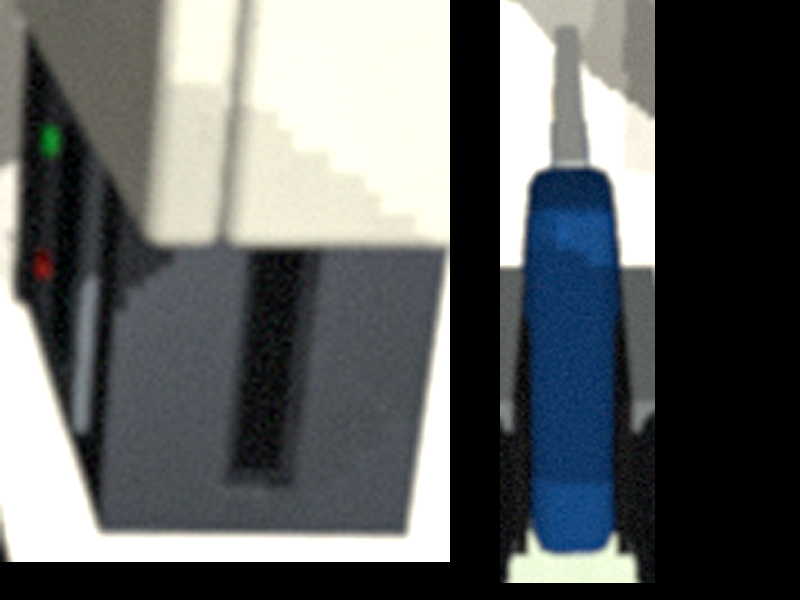

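```bash
python3 - <<'E'
from h import *
import json
c=json.load(open('w2.json'))
A=lambda u,v:((u+.5)/4.5-.5+330,(v+.5)/4.5-.5+175)
B=lambda u,v:((u-500+.5)/3.1-.5+260,(v+.5)/3.1-.5+175)
for n,p in dict(slL0=(245,252),slR0=(318,252),slL1=(225,485),slR1=(292,487),rdL=(100,530),rdR=(407,533)).items(): print(n,np.round(ray(c,A(*p),.1)*1e3,1))
for z in(.194,.197,.200):
  a=ray(c,B(570,208),z);b=ray(c,B(574,550),z);l=ray(c,B(526,350),z);r=ray(c,B(617,350),z);print(z,np.round([a*1e3,b*1e3]).tolist(),np.linalg.norm(a-b)*1e3,np.linalg.norm(l-r)*1e3,'mid',np.round((a+b)*500,1),np.round((l+r)*500,1))
for z in(.176,.180,.184): print('barbot end',z,np.round(ray(c,B(570,166),z)*1e3,1))
for z in(.100,.104,.108,.112): print('cardbot end',z,np.round(ray(c,B(567.5,27),z)*1e3,1),np.linalg.norm(ray(c,B(557,28),z)-ray(c,B(579,28),z))*1e3)
print(tool()[1])
E
```

```text
slL0 [ 592.8 -240.5  100. ]
slR0 [ 603.8 -239.5  100. ]
slL1 [ 596.3 -280.2  100. ]
slR1 [ 607.  -279.7  100. ]
rdL [ 577.7 -290.1  100. ]
rdR [ 626.8 -286.3  100. ]
0.194 [[523.0, -213.0, 194.0], [527.0, -266.0, 194.0]] 53.209188086933864 12.17949356082199 mid [ 525.  -239.9  194. ] [ 524.4 -234.   194. ]
0.197 [[523.0, -212.0, 197.0], [527.0, -264.0, 197.0]] 51.94172348829935 11.889373048319197 mid [ 524.9 -238.   197. ] [ 524.3 -232.2  197. ]
0.2 [[523.0, -211.0, 200.0], [527.0, -261.0, 200.0]] 50.674258889664806 11.599252535816513 mid [ 524.7 -236.   200. ] [ 524.2 -230.4  200. ]
barbot end 0.176 [ 522.4 -214.7  176. ]
barbot end 0.18 [ 522.4 -213.2  180. ]
barbot end 0.184 [ 522.3 -211.6  184. ]
cardbot end 0.1 [ 520.5 -213.2  100. ] 4.6503210389445
cardbot end 0.104 [ 520.5 -212.2  104. ] 4.565747613806639
cardbot end 0.108 [ 520.5 -211.2  108. ] 4.481174188668998
cardbot end 0.112 [ 520.5 -210.2  112. ] 4.39660076353114
[ 0.52472882 -0.23891457  0.17679522]
```

```bash
python3 -m handwheel '[{"travel":[0,0,-0.1],"dr":[-0.025,-0.027,0]},{"travel":[-0.02,0.08,-0.01],"dr":[0,0,0]},{"travel":[-0.04,0.15,0],"dr":[0,0,0]},{"travel":[-0.04,0.15,0],"dr":[0,0,0]},{"travel":[-0.015,0.06,0],"dr":[0,0,0]},{"travel":[0,0,0],"dr":[0,0,0]},{"travel":[0,0,0],"dr":[0,0,0]}]'
python3 -c "
from h import *
goal([.5996,-.2490,.19],np.radians(4.4))"
```

```text
time_s: 5.98
eef_pos: [0.5857, -0.251, 0.1933]
eef_rot: [-0.002, 0.68, 0.733, -0.001]
wrist_force: [-0.2, -0.3, 0.3]
opening: 0.128
t 5.98 pos [ 0.5857 -0.251   0.1933] travel mm [ 0.9 14.1  3.2] = frac [0.006 0.094 0.022] dr deg [-0.26 -0.09 -0.11] frac [-0.009 -0.003 -0.004] F [-0.2 -0.3  0.3] op 0.128
```

```bash
python3 -m handwheel '[{"travel":[0.003,0.05,0],"dr":[-0.009,-0.003,-0.004]},{"travel":[0.003,0.044,0.02],"dr":[0,0,0]},{"travel":[0,0,0],"dr":[0,0,0]},{"travel":[0,0,0],"dr":[0,0,0]}]'
python3 - <<'E'
from h import *
goal([.5996,-.2490,.19],np.radians(4.4))
c=viewer.get_calibration('wrist');w=viewer.camera('wrist')[:,:,::-1].copy();cv2.imwrite('pics/w3.png',w)
import json;json.dump({k:np.array(c[k]).tolist() for k in('camera_matrix','R','t')},open('w3.json','w'))
b=cv2.resize(w[150:360,235:335],None,fx=2.8,fy=2.8,interpolation=cv2.INTER_CUBIC)
s=viewer.camera('scene')[:,:,::-1];s=cv2.resize(s[130:230,270:370],None,fx=5,fy=5,interpolation=cv2.INTER_CUBIC)
m=np.zeros((600,800,3),np.uint8);m[:b.shape[0],:b.shape[1]]=np.clip(b*1.8,0,255);m[:500,290:790]=s
cv2.imwrite('pics/c4.png',m)
E
```

```text
time_s: 6.32
eef_pos: [0.5976, -0.2483, 0.1898]
eef_rot: [-0.001, 0.68, 0.734, -0.0]
wrist_force: [0.7, 0.0, 0.2]
opening: 0.124
t 6.32 pos [ 0.5976 -0.2483  0.1898] travel mm [-0.9  1.9 -0.2] = frac [-0.006  0.013 -0.001] dr deg [-0.08 -0.05 -0.03] frac [-0.003 -0.002 -0.001] F [0.7 0.  0.2] op 0.124
```

View pics/c4.png

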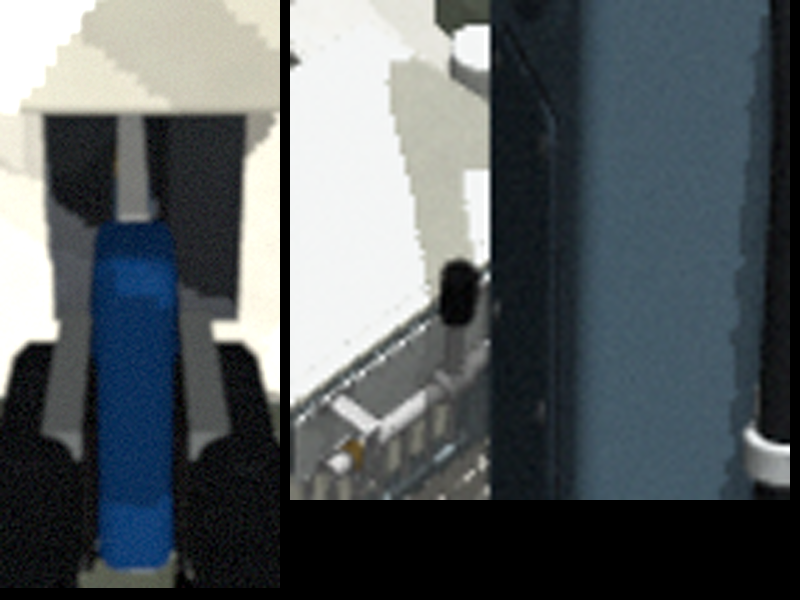

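```bash
python3 - <<'E'
from h import *
import json
c=json.load(open('w3.json'))
B=lambda u,v:((u+.5)/2.8-.5+235,(v+.5)/2.8-.5+150)
for v,l,r in((125,43,246),(312,55,238)):
  a=ray(c,B(l,v),.1);b=ray(c,B(r,v),.1);print(np.round(a*1e3,1),np.round(b*1e3,1),np.round((a+b)*500,1))
for zt in(.206,.210):
  a=ray(c,B(136,258),zt);b=ray(c,B(137,568),zt);l=ray(c,B(92,300),zt);r=ray(c,B(177,300),zt);print(zt,np.round([a*1e3,b*1e3],1),np.linalg.norm(a-b),np.round((l+r)*500,1))
for z in (.13,.15,.17):print('card edge',z,np.round(ray(c,B(133,125),z)*1e3,1),np.round(ray(c,B(135,210),z)*1e3,1))
E
```

```text
[ 572.6 -236.4  100. ] [ 623.3 -232.6  100. ] [ 597.9 -234.5  100. ]
[ 578.1 -288.4  100. ] [ 626.9 -284.7  100. ] [ 602.5 -286.5  100. ]
0.206 [[ 595.1 -223.   206. ]
 [ 599.4 -277.4  206. ]] 0.05452027225683357 [ 595.4 -229.7  206. ]
0.21 [[ 595.  -221.2  210. ]
 [ 599.1 -273.9  210. ]] 0.052794062014659075 [ 595.2 -227.7  210. ]
card edge 0.13 [ 594.5 -225.8  130. ] [ 596.4 -245.7  130. ]
card edge 0.15 [ 594.2 -219.9  150. ] [ 595.9 -237.8  150. ]
card edge 0.17 [ 593.8 -214.   170. ] [ 595.4 -229.9  170. ]
```

```bash
python3 -m handwheel '[{"travel":[-0.006,0.014,0],"dr":[-0.003,0,0]},{"travel":[0,0,0.05],"dr":[0,0,0]},{"travel":[0,0,0.03],"dr":[0,0,0]},{"travel":[0,0,0],"dr":[0,0,0]}]'
python3 -c "
from h import *
goal([.5996,-.2490,.166],np.radians(4.4))"
```

```text
time_s: 6.75
eef_pos: [0.5996, -0.2492, 0.1769]
eef_rot: [-0.0, 0.68, 0.733, 0.0]
wrist_force: [0.3, 0.3, -0.4]
opening: 0.127
t 6.75 pos [ 0.5996 -0.2492  0.1769] travel mm [ 0.2  0.  10.9] = frac [0.001 0.    0.073] dr deg [ 0.03 -0.04 -0.04] frac [ 0.001 -0.001 -0.001] F [ 0.3  0.3 -0.4] op 0.127
```

```bash
python3 -m handwheel '[{"travel":[0.001,0,0.03],"dr":[0,0,0]},{"travel":[0,0,0.03],"dr":[0,0,0]},{"travel":[0,0,0.02],"dr":[0,0,0]},{"travel":[0,0,0],"dr":[0,0,0]}]'
python3 -c "
from h import *
goal([.5996,-.2490,.128],np.radians(4.4))"
```

```text
time_s: 7.08
eef_pos: [0.6009, -0.25, 0.1666]
eef_rot: [0.002, 0.68, 0.733, 0.001]
wrist_force: [0.2, 0.2, -0.9]
opening: 0.127
t 7.08 pos [ 0.6009 -0.25    0.1666] travel mm [ 1.2 -1.4 38.6] = frac [ 0.008 -0.009  0.257] dr deg [ 0.23  0.11 -0.05] frac [ 0.008  0.004 -0.002] F [ 0.2  0.2 -0.9] op 0.127
```

```bash
python3 -m handwheel '[{"travel":[0.008,-0.009,0],"dr":[0.008,0.004,-0.002]},{"travel":[0,0,0.02],"dr":[0,0,0]},{"travel":[0,0,0.02],"dr":[0,0,0]},{"travel":[0,0,0.02],"dr":[0,0,0]}]'
python3 -c "
from h import *
goal([.5996,-.2490,.128],np.radians(4.4))"
```

```text
time_s: 7.42
eef_pos: [0.6003, -0.2499, 0.1577]
eef_rot: [0.002, 0.679, 0.734, -0.0]
wrist_force: [0.2, -0.8, -0.1]
opening: 0.128
t 7.42 pos [ 0.6003 -0.2499  0.1577] travel mm [ 1.  -0.7 29.7] = frac [ 0.007 -0.005  0.198] dr deg [ 0.11  0.13 -0.  ] frac [ 0.004  0.004 -0.   ] F [ 0.2 -0.8 -0.1] op 0.128
```

Card is in the slot mouth with no contact force. I'll keep pushing down.

```bash
python3 -m handwheel '[{"travel":[0.004,-0.003,0.03],"dr":[0.004,0.004,0]},{"travel":[0,0,0.03],"dr":[0,0,0]},{"travel":[0,0,0.03],"dr":[0,0,0]},{"travel":[0,0,0.03],"dr":[0,0,0]}]'
python3 -c "
from h import *
goal([.5996,-.2490,.128],np.radians(4.4))"
```

```text
time_s: 7.75
eef_pos: [0.6003, -0.2499, 0.138]
eef_rot: [0.001, 0.68, 0.734, -0.0]
wrist_force: [0.5, -1.4, 1.7]
opening: 0.124
t 7.75 pos [ 0.6003 -0.2499  0.138 ] travel mm [ 1.  -0.6 10. ] = frac [ 0.006 -0.004  0.066] dr deg [ 0.06  0.07 -0.02] frac [ 0.002  0.002 -0.001] F [ 0.5 -1.4  1.7] op 0.124
```

```bash
python3 -m handwheel '[{"travel":[0,0,0.025],"dr":[0,0,0]},{"travel":[0,0,0.025],"dr":[0,0,0]}]'
python3 -m handwheel '[{"travel":[0,0,0.025],"dr":[0,0,0]},{"travel":[0,0,0.03],"dr":[0,0,0]}]'
```

```text
time_s: 7.92
eef_pos: [0.6003, -0.2499, 0.1291]
eef_rot: [0.001, 0.68, 0.734, -0.0]
wrist_force: [0.9, -0.9, 0.6]
opening: 0.125
time_s: 8.08
eef_pos: [0.6016, -0.2504, 0.1275]
eef_rot: [0.002, 0.679, 0.734, 0.0]
wrist_force: [-10.7, 8.4, 39.9]
opening: 0.129
```

```bash
python3 -m handwheel '[{"travel":[0,0,-0.01],"dr":[0,0,0]}]'
python3 -m handwheel '[{"travel":[0,0,0],"dr":[0,0,0]},{"travel":[0,0,0],"dr":[0,0,0]},{"travel":[0,0,0],"dr":[0,0,0]},{"travel":[0,0,0],"dr":[0,0,0]},{"travel":[0,0,0],"dr":[0,0,0]},{"travel":[0,0,0],"dr":[0,0,0]}]' 1
python3 -c "
from h import *
goal([.6016,-.2504,.24],np.radians(4.4))"
```

```text
time_s: 8.17
eef_pos: [0.6016, -0.2501, 0.1302]
eef_rot: [0.002, 0.679, 0.734, 0.0]
wrist_force: [-0.5, -0.3, -0.3]
opening: 0.124
time_s: 8.67
eef_pos: [0.5997, -0.2482, 0.1274]
eef_rot: [-0.001, 0.679, 0.734, -0.0]
wrist_force: [-0.0, 0.5, -0.1]
opening: 0.957
t 8.67 pos [ 0.5997 -0.2482  0.1274] travel mm [  -2.2    1.5 -112.6] = frac [-0.015  0.01  -0.75 ] dr deg [-0.1  -0.08  0.08] frac [-0.003 -0.003  0.003] F [-0.   0.5 -0.1] op 0.957
```

```bash
python3 -m handwheel '[{"travel":[0,0,-0.08],"dr":[0,0,0]},{"travel":[0,0,-0.16],"dr":[0,0,0]},{"travel":[0,0,-0.16],"dr":[0,0,0]},{"travel":[0,0,-0.16],"dr":[0,0,0]},{"travel":[0,0,-0.16],"dr":[0,0,0]},{"travel":[0,0,0],"dr":[0,0,0]},{"travel":[0,0,0],"dr":[0,0,0]}]'
python3 - <<'E'
from h import *
import json
goal([.5315,-.0886,.25],np.radians(4.4))
c=viewer.get_calibration('wrist');w=viewer.camera('wrist')[:,:,::-1].copy();cv2.imwrite('pics/w4.png',w)
json.dump({k:np.array(c[k]).tolist() for k in('camera_matrix','R','t')},open('w4.json','w'))
E
```

```text
time_s: 9.25
eef_pos: [0.5984, -0.2475, 0.2407]
eef_rot: [-0.004, 0.679, 0.734, -0.001]
wrist_force: [-0.6, -0.3, -1.6]
opening: 1.002
t 9.25 pos [ 0.5984 -0.2475  0.2407] travel mm [163.7 -54.3  -8.1] = frac [ 1.091 -0.362 -0.054] dr deg [-0.38 -0.29  0.06] frac [-0.013 -0.01   0.002] F [-0.6 -0.3 -1.6] op 1.002
```

View pics/w4.png

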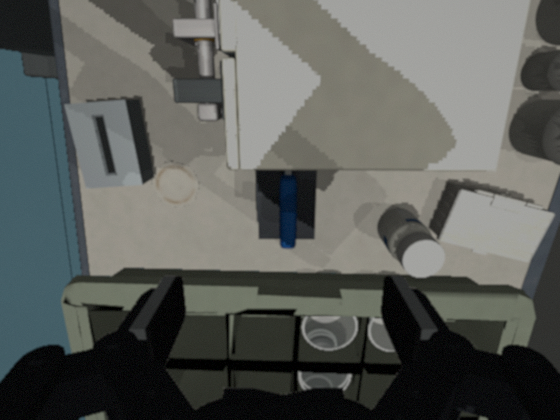

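The wrist view shows the card seated in the reader, with the bar from (288,177) to (288,248). I'll check its height from the bar size while moving to the knob.

```bash
python3 - <<'E'
from h import *
import json
c=json.load(open('w4.json'));w=cv2.imread('pics/w4.png');hsv=cv2.cvtColor(w,cv2.COLOR_BGR2HSV)
m=cv2.inRange(hsv,(98,120,30),(125,255,255));m[:160]=0;m[260:]=0;m[:,:260]=0;m[:,310:]=0
r=cv2.boundingRect(m);print(r)
for z in(.15,.155):
  print(z,np.round(ray(c,(r[0]+r[2]/2,r[1]),z),4),np.round(ray(c,(r[0]+r[2]/2,r[1]+r[3]),z),4))
E
python3 -m handwheel '[{"travel":[0.1,-0.033,-0.054],"dr":[-0.013,-0.01,0]},{"travel":[0.19,-0.063,0],"dr":[0,0,0]},{"travel":[0.19,-0.063,0],"dr":[0,0,0]},{"travel":[0.19,-0.063,0],"dr":[0,0,0]},{"travel":[0.19,-0.063,0],"dr":[0,0,0]},{"travel":[0.08,-0.027,0],"dr":[0,0,0]},{"travel":[0,0,0],"dr":[0,0,0]},{"travel":[0,0,0],"dr":[0,0,0]}]'
python3 - <<'E'
from h import *
import json
goal([.5315,-.0886,.25],np.radians(4.4))
c=viewer.get_calibration('wrist');w=viewer.camera('wrist')[:,:,::-1].copy();cv2.imwrite('pics/w5.png',w)
json.dump({k:np.array(c[k]).tolist() for k in('camera_matrix','R','t')},open('w5.json','w'))
E
```

```text
(279, 175, 18, 73)
0.15 [ 0.5983 -0.2197  0.15  ] [ 0.6028 -0.2749  0.15  ]
0.155 [ 0.5982 -0.2185  0.155 ] [ 0.6026 -0.2726  0.155 ]
time_s: 9.97
eef_pos: [0.5353, -0.106, 0.2419]
eef_rot: [-0.004, 0.68, 0.733, -0.002]
wrist_force: [0.9, -0.0, 0.3]
opening: 0.994
t 9.97 pos [ 0.5353 -0.106   0.2419] travel mm [17.7 -2.6 -8. ] = frac [ 0.118 -0.017 -0.053] dr deg [-0.44 -0.21 -0.1 ] frac [-0.015 -0.007 -0.003] F [ 0.9 -0.   0.3] op 0.994
```

View pics/w5.png

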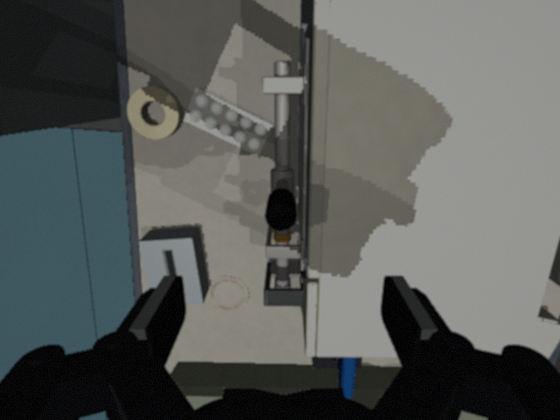

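The wrist view shows the knob blob at u 266–296, v 188–230, with its top circle at about (281,215).

```bash
python3 - <<'E'
from h import *
import json
c=json.load(open('w5.json'))
for p in((281,215),(266,215),(296,215),(281,230)):print(np.round(ray(c,p,.208),4))
goal([.5315,-.0886,.179],np.radians(4.4))
E
```

```text
[ 0.5319 -0.0876  0.208 ]
[ 0.5237 -0.0882  0.208 ]
[ 0.54  -0.087  0.208]
[ 0.5325 -0.0964  0.208 ]
t 10.02 pos [ 0.5354 -0.1063  0.2418] travel mm [17.7 -2.1 62.9] = frac [ 0.118 -0.014  0.42 ] dr deg [-0.45 -0.22 -0.13] frac [-0.015 -0.007 -0.004] F [ 0.8 -0.2  0.3] op 1.004
```

```bash
python3 -m handwheel '[{"travel":[0.06,-0.007,0],"dr":[-0.015,-0.007,-0.004]},{"travel":[0.06,-0.007,0],"dr":[0,0,0]},{"travel":[0,0,0.12],"dr":[0,0,0]},{"travel":[0,0,0.15],"dr":[0,0,0]},{"travel":[0,0,0.1],"dr":[0,0,0]},{"travel":[0,0,0],"dr":[0,0,0]},{"travel":[0,0,0],"dr":[0,0,0]}]'
python3 -c "
from h import *
goal([.5317,-.088,.180],np.radians(4.4))"
```

```text
time_s: 10.6
eef_pos: [0.5348, -0.0909, 0.1853]
eef_rot: [0.002, 0.682, 0.732, 0.001]
wrist_force: [0.1, -0.6, 0.5]
opening: 1.001
t 10.6 pos [ 0.5348 -0.0909  0.1853] travel mm [ 3.2 -2.9  5.2] = frac [ 0.021 -0.019  0.035] dr deg [ 0.23  0.13 -0.35] frac [ 0.008  0.004 -0.012] F [ 0.1 -0.6  0.5] op 1.001
```

```bash
python3 -m handwheel '[{"travel":[0.021,-0.019,0.033],"dr":[0.008,0.004,-0.012]},{"travel":[0,0,0],"dr":[0,0,0]}]'
python3 -m handwheel '[{"travel":[0,0,0],"dr":[0,0,0]},{"travel":[0,0,0],"dr":[0,0,0]},{"travel":[0,0,0],"dr":[0,0,0]},{"travel":[0,0,0],"dr":[0,0,0]},{"travel":[0,0,0],"dr":[0,0,0]},{"travel":[0,0,0],"dr":[0,0,0]},{"travel":[0,0,0],"dr":[0,0,0]},{"travel":[0,0,0],"dr":[0,0,0]},{"travel":[0,0,0],"dr":[0,0,0]}]' -1
python3 -c "
from h import *
goal([.5317,-.088,.180],np.radians(4.4))"
```

```text
time_s: 10.77
eef_pos: [0.5321, -0.0883, 0.181]
eef_rot: [0.0, 0.679, 0.734, -0.0]
wrist_force: [-0.7, -0.1, -0.9]
opening: 1.001
time_s: 11.52
eef_pos: [0.5326, -0.089, 0.1847]
eef_rot: [0.002, 0.68, 0.734, -0.0]
wrist_force: [-0.2, -0.9, 0.4]
opening: 0.188
t 11.52 pos [ 0.5326 -0.089   0.1847] travel mm [ 1.1 -0.8  4.7] = frac [ 0.007 -0.005  0.031] dr deg [ 0.13  0.16 -0.01] frac [ 0.004  0.005 -0.   ] F [-0.2 -0.9  0.4] op 0.188
```

```bash
python3 -m handwheel '[{"travel":[0,0,-0.025],"dr":[0,0,0]},{"travel":[0,0,-0.025],"dr":[0,0,0]},{"travel":[0,0,-0.025],"dr":[0,0,0]},{"travel":[0,0,0],"dr":[0,0,0]}]'
python3 - <<'E'
from h import *
goal([.5326,-.089,.197],np.radians(4.4))
import json
c=viewer.get_calibration('wrist');w=viewer.camera('wrist')[:,:,::-1].copy();cv2.imwrite('pics/w6.png',w)
json.dump({k:np.array(c[k]).tolist() for k in('camera_matrix','R','t')},open('w6.json','w'))
E
```

```text
time_s: 11.85
eef_pos: [0.5325, -0.089, 0.1955]
eef_rot: [0.001, 0.68, 0.734, -0.0]
wrist_force: [0.2, -0.4, -3.0]
opening: 0.186
t 11.85 pos [ 0.5325 -0.089   0.1955] travel mm [-0.   0.1 -1.5] = frac [-0.     0.001 -0.01 ] dr deg [ 0.1   0.13 -0.02] frac [ 0.003  0.004 -0.001] F [ 0.2 -0.4 -3. ] op 0.186
```

```bash
python3 -m handwheel '[{"travel":[0,0,-0.01],"dr":[0,0,0]},{"travel":[0.03,0,0],"dr":[0,0,0]},{"travel":[0.05,0,0],"dr":[0,0,0]}]'
python3 -c "
from h import *
goal([.5326,-.089,.197],np.radians(4.4))"
```

```text
time_s: 12.15
eef_pos: [0.5315, -0.078, 0.1967]
eef_rot: [0.002, 0.68, 0.733, -0.001]
wrist_force: [0.6, -1.4, -3.2]
opening: 0.183
t 12.15 pos [ 0.5315 -0.078   0.1967] travel mm [-11.    0.3  -0.2] = frac [-0.073  0.002 -0.002] dr deg [ 0.09  0.22 -0.12] frac [ 0.003  0.007 -0.004] F [ 0.6 -1.4 -3.2] op 0.183
```

Only about 1.4 N of drag, so the nose has cleared the lip. I'll draw the bolt right back.

```bash
python3 -m handwheel '[{"travel":[0.05,0,0],"dr":[0,0,0]},{"travel":[0.05,0,0],"dr":[0,0,0]},{"travel":[0.05,0,0],"dr":[0,0,0]},{"travel":[0.05,0,0],"dr":[0,0,0]},{"travel":[0.02,0,0],"dr":[0,0,0]}]'
python3 -c "
from h import *
goal([.5326,-.089,.197],np.radians(4.4))"
```

```text
time_s: 12.57
eef_pos: [0.5291, -0.0464, 0.1973]
eef_rot: [0.007, 0.68, 0.733, -0.005]
wrist_force: [-0.8, -29.4, -3.5]
opening: 0.185
t 12.57 pos [ 0.5291 -0.0464  0.1973] travel mm [-42.7   0.3   1. ] = frac [-0.285  0.002  0.007] dr deg [ 0.11  0.95 -0.06] frac [ 0.004  0.032 -0.002] F [ -0.8 -29.4  -3.5] op 0.185
```

```bash
cat >> h.py <<'E'
YAW=np.radians(4.4);RL=np.array([[np.cos(YAW),-np.sin(YAW)],[np.sin(YAW),np.cos(YAW)]])
K0=np.array([.5325,-.089]);H=K0-RL@[-.022,-.150]
def gate(a,b=.0435,z=.197):
    x,y=-.022,-.150+b
    p=H+RL@[x*np.cos(a)+y*np.sin(a),y*np.cos(a)-x*np.sin(a)]
    _,X,R=tool();r=RL.T@(X[:2]-H);ang=np.arctan2(-r[0],-r[1])-np.arctan2(.022,-y)
    print('H',H,'gate angle now',round(ang,3),'radius',np.linalg.norm(r)*1e3,'bolt',round(150-np.sqrt(r@r-.022**2)*1e3,1))
    goal([*p,z],YAW-a)
E
python3 -m handwheel '[{"travel":[0.003,0,0],"dr":[0,0,0]},{"travel":[0.012,-0.058,0],"dr":[0,0,0.16]}]'
python3 -c "
from h import *
gate(.3)"
```

```text
time_s: 12.73
eef_pos: [0.5219, -0.0462, 0.1983]
eef_rot: [0.01, 0.71, 0.704, -0.005]
wrist_force: [2.5, 1.5, -1.9]
opening: 0.19
H [0.54292731 0.06224573] gate angle now 0.065 radius 110.43224417794096 bolt 41.8
t 12.73 pos [ 0.5219 -0.0462  0.1983] travel mm [  9.3 -24.1   0.9] = frac [ 0.062 -0.16   0.006] dr deg [ 0.53  1.2  12.36] frac [0.018 0.04  0.412] F [ 2.5  1.5 -1.9] op 0.19
```

Gate swings freely. Continuing.

```bash
python3 -m handwheel '[{"travel":[0.013,-0.055,0],"dr":[0.01,0.02,0.15]},{"travel":[0.013,-0.058,0],"dr":[0.008,0.02,0.15]},{"travel":[0.013,-0.058,0],"dr":[0,0,0.15]}]'
python3 -c "
from h import *
gate(.5)"
```

```text
time_s: 12.98
eef_pos: [0.4967, -0.0374, 0.1985]
eef_rot: [0.001, 0.791, 0.612, -0.001]
wrist_force: [2.4, -2.4, -3.4]
opening: 0.185
H [0.54292731 0.06224573] gate angle now 0.307 radius 109.88418260255735 bolt 42.3
t 12.98 pos [ 0.4967 -0.0374  0.1985] travel mm [  6.9 -19.9   1.5] = frac [ 0.046 -0.133  0.01 ] dr deg [0.09 0.13 9.77] frac [0.003 0.004 0.326] F [ 2.4 -2.4 -3.4] op 0.185
```

```bash
python3 -m handwheel '[{"travel":[0.018,-0.058,0],"dr":[0,0,0.14]},{"travel":[0.018,-0.058,0],"dr":[0,0,0.14]},{"travel":[0.01,-0.01,0],"dr":[0,0,0.02]}]'
python3 - <<'E'
from h import *
gate(.5)
import json
c=viewer.get_calibration('top');t=viewer.camera('top')[:,:,::-1];w=viewer.camera('wrist')[:,:,::-1];s=viewer.camera('scene')[:,:,::-1]
m=np.zeros((600,800,3),np.uint8)
m[:300,:400]=cv2.resize(t,(400,300));m[:300,400:]=cv2.resize(s,(400,300))
m[300:,:400]=cv2.resize(w,(400,300));m[300:,400:]=cv2.resize(s[140:290,180:380],(400,300),interpolation=cv2.INTER_CUBIC)
cv2.imwrite('pics/c5.png',m)
cv2.imwrite('pics/t7.png',t)
E
```

```text
time_s: 13.23
eef_pos: [0.4789, -0.0265, 0.1987]
eef_rot: [0.004, 0.839, 0.544, -0.003]
wrist_force: [-1.6, -11.5, -4.3]
opening: 0.188
H [0.54292731 0.06224573] gate angle now 0.498 radius 109.4123498107696 bolt 42.8
t 13.23 pos [ 0.4789 -0.0265  0.1987] travel mm [ 0.7 -0.1  1.7] = frac [ 0.005 -0.     0.011] dr deg [0.26 0.53 0.1 ] frac [0.009 0.018 0.003] F [ -1.6 -11.5  -4.3] op 0.188
```

View pics/c5.png

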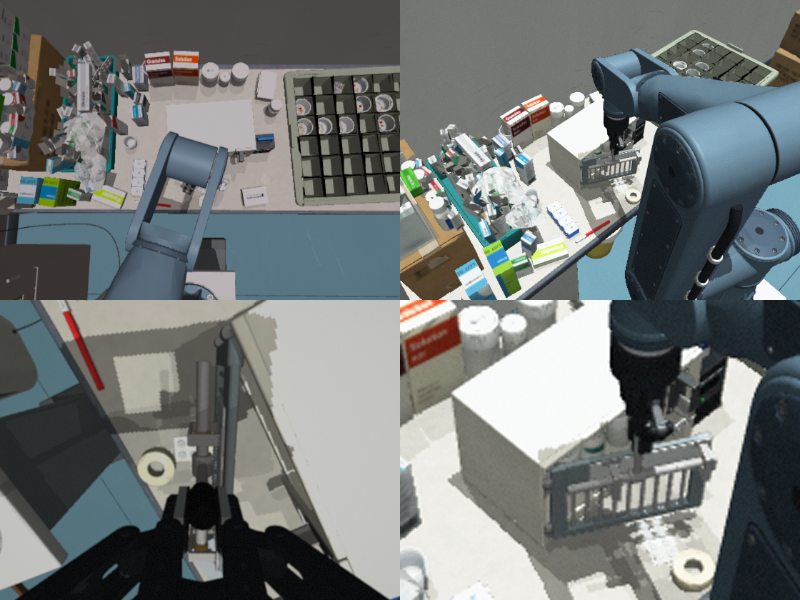

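The combined view shows the gate standing ajar with the knob held, the card's blue bar at the reader, and the bystanders where they were. I'll check that it's steady.

```bash
python3 -m handwheel '[{"travel":[0.01,-0.004,0],"dr":[0,0,0]},{"travel":[0.005,0,0],"dr":[0,0,0]},{"travel":[0.005,0,0],"dr":[0,0,0]}]'
python3 - <<'E'
from h import *
gate(.5)
for i in range(14):
    t=viewer.camera('top')
    if i in(6,13):gate(.5);print(np.round(np.abs(ctrl.get_obs()['dq']).max(),4))
c=viewer.get_calibration('top');t=t[:,:,::-1].copy();hsv=cv2.cvtColor(t,cv2.COLOR_BGR2HSV)
m=cv2.inRange(hsv,(98,120,60),(125,255,255));m[:180]=0;m[215:]=0;m[:,:350]=0;m[:,395:]=0
r=cv2.boundingRect(m);print('card',r,[np.round(ray(c,p,.15),4) for p in((r[0],r[1]),(r[0]+r[2],r[1]+r[3]))])
E
```

```text
time_s: 13.63
eef_pos: [0.4795, -0.0271, 0.1992]
eef_rot: [0.009, 0.838, 0.545, -0.006]
wrist_force: [0.1, -7.2, -3.9]
opening: 0.19
H [0.54292731 0.06224573] gate angle now 0.49 radius 109.62982240485422 bolt 42.6
t 13.63 pos [ 0.4795 -0.0271  0.1992] travel mm [ 1.1 -0.9  2.2] = frac [ 0.007 -0.006  0.014] dr deg [0.47 1.09 0.29] frac [0.016 0.036 0.01 ] F [ 0.1 -7.2 -3.9] op 0.19
H [0.54292731 0.06224573] gate angle now 0.49 radius 109.6222018908606 bolt 42.6
t 13.98 pos [ 0.4795 -0.0272  0.1992] travel mm [ 1.1 -0.9  2.2] = frac [ 0.007 -0.006  0.015] dr deg [0.47 1.08 0.29] frac [0.016 0.036 0.01 ] F [-0.1 -8.3 -2.1] op 0.182
0.0011
H [0.54292731 0.06224573] gate angle now 0.49 radius 109.6080707614569 bolt 42.6
t 14.33 pos [ 0.4795 -0.0271  0.1992] travel mm [ 1.1 -0.9  2.2] = frac [ 0.007 -0.006  0.014] dr deg [0.47 1.08 0.29] frac [0.016 0.036 0.01 ] F [-0.5 -6.9 -3.9] op 0.189
0.0024
card (360, 190, 23, 8) [array([ 0.608 , -0.2226,  0.15  ]), array([ 0.5891, -0.2754,  0.15  ])]
```

Everything is still: gate at 0.49 rad, bolt held against its stop at 7 N, card home. Handing in.

```bash
python3 -c "
from bench import ctrl
print(ctrl.hand_in())"
```

```text
the job is handed in; nothing more can be done
None
```

The job is handed in at about 14.3 s of the 51 s allowed, with the gate held ajar and the card left in the reader.

- **Card:** I took it from its stand and pushed it into the reader slot until it met the floor. The wrist force reached 40 N for a moment as it bottomed out, with the lower edge about 40 mm below the mouth. That was reaction through the held card, but it is close to the 40 N limit for pressing with the arm or gripper body. Later pictures show the blue bar at the fully-home height, within a few millimetres.
- **Bolt:** I lifted it by the knob 11–16 mm, more than the 8.5 mm needed, and it drew freely until it met a hard stop. Pose estimates put it about 42.6 mm back. That is short of 45 mm but within the unknown start offset and measuring error, and it is still pushed against the stop at about 7 N.
- **Gate:** it is held at about 0.49 rad, roughly 10 cm at the free edge. Over the last 0.7 s before handing in, the arm did not move.
- **Other items:** the bystander items looked unmoved in the last pictures, but I did not measure them again.

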